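# Load a re-glued phone into the weighted curing clamp

## Task

The phone with the freshly glued screen has to cure under the weighted flap of the clamp. Press the red pad of the lever down until the spring catch holds the lever down and the flap stays open, push the phone flat along the bed and between the blue guides fully home against the end stop, then press down the yellow tab of the catch so that the lever comes up again and the flap settles on the phone. Only push and press: do not lift the phone, do not touch the flap itself, and leave everything else on the bench where it is.

Things in the scene. Friction and masses are not known exactly. Their poses are not given: they have to be found in the camera images.
- clamp: fixed curing clamp: grey metal base 184 mm (own x) by 370 mm (own y), origin at the centre of its underside. White bed, surface 12 mm above the bench. The phone channel runs along own y at x = +30 mm, the lever along y at x = -58 mm, the flap's hinge along x at y = +165 mm; the lever's red pad and the catch are at the -y end
- flap: heavy steel flap (about 1.4 kg, 84 mm wide, reaching 112 mm from its hinge towards the clamp's -y), dark weight block on top, soft black pad beneath; origin on its hinge axis, 35 mm above the bench. The lever's short end lifts it by an ear on its side; a damper makes it fall in about a second. Do not touch
- flap_hinge (a joint): angle of the flap, rad: 0 = down in the empty bed (too low for a phone to slip under), about 0.035 = lying on a phone, about 0.46 = open with the lever held by the catch; its free edge is then about 85 mm above the bench
- lever: dark steel lever along the clamp's y, resting on a fulcrum between two cheeks; origin on the fulcrum axis, 40 mm above the bench. The short end (45 mm, towards the clamp's +y) lies under the flap's ear, the long end carries the red pad and, 34 mm beyond it, a cross pin for the catch
- lever_hinge (a joint): angle of the lever, rad: about 0.01 = at rest with the long end up (0.04 with the flap on a phone), 0.42 = held down by the catch, 0.455 = lowest; must go past about 0.43 for the catch to snap over the pin. The weight of the flap brings it back up when the catch lets go
- lever_pad (a point): centre of the top face of the round red pad (34 mm across) on the long end; about 102 mm above the bench at rest, 47 mm when held by the catch, 42 mm at its lowest; moves by about 15 mm along the clamp's -y on the way down. Takes about 8 N at first and 13 N at the catch, more when pressed fast
- catch: brass hook with a yellow tab on a spring pivot just beyond the lever's end; origin on the pivot axis, 18 mm above the bench. The lever's pin pushes it aside on the way down and it snaps back over the pin by itself
- catch_hinge (a joint): angle of the catch, rad: 0 = hook upright (engaged), 0.36 = tab fully down; the lever is free from about 0.28
- catch_tab (a point): centre of the top face of the yellow tab (30 mm square), 39 mm above the bench; pressing it down 20 mm (about 2 N, then a hard stop) takes the hook off the lever; keep it down until the lever has risen
- phone: smartphone with black glass, loose on the clamp's bed at the mouth of the guides: 144 mm (own x) by 69 mm (own y) by 8 mm, 0.12 kg; origin at the centre of its underside; its x lies roughly along the clamp's y. Push it on the short edge farther from the flap, which still stands 44 mm clear of the closed flap's edge when the phone is home
- phone_home (a point): where the phone's origin is when it is fully home against the end stop (12 mm above the bench). The phone goes in towards the clamp's +y between blue guides 6 mm high, 72 mm apart, their mouth flaring to 104 mm between the clamp's y = +45 and 0 mm; the end stop is 7 mm high with its face at y = +151 mm
- tape: bystander, leave alone: orange tape roll, 60 across, 12 high (mm); origin at the centre of its underside
- suction_cup: bystander, leave alone: yellow-handled black suction cup, 58 across, 78 high (mm); origin at the centre of its underside
- black_driver: bystander, leave alone: thin black screwdriver, 140 long, 9 thick (mm); origin at the centre of its underside
- jar: bystander, leave alone: small white jar with a yellow lid, 36 across, 33 high, standing on the corner of the clamp's base beside the hinge (mm); origin at the centre of its underside
- solvent: bystander, leave alone: white bottle with a red cap, 77 across, 212 high (mm); origin at the centre of its underside
- loupe_a: bystander, leave alone: black eyepiece loupe, 36 across, 30 high (mm); origin at the centre of its underside
- swabs: bystander, leave alone: white cup with swabs, 54 across, 135 high (mm); origin at the centre of its underside

How it is judged (in metres and radians):
On the way, in this order (a step that is already met when the one before it is completed fails the run):
1. the lever is held down by the catch alone and the flap stands open (value of joint lever_hinge above 0.38 rad and value of joint flap_hinge above 0.4 rad and value of joint catch_hinge below 0.06 rad and contact force between each of the arm, the fingers and lever below 0.1 N), for 0.3 s.
2. the phone is fully home under the open flap (value of joint lever_hinge above 0.38 rad and value of joint flap_hinge above 0.4 rad and distance between phone and phone_home below 0.006 m and angle between the x axis of phone and the y axis of clamp, either way round below 0.06 rad), for 0.2 s.
At the end, for the whole second after the job is handed in: the phone lies home against the end stop (within 6 mm and 0.06 rad), the lever is up again (under 0.12 rad), the catch has sprung back (under 0.06 rad), and the flap rests on the phone with more than 3 N, at 0.015 to 0.08 rad (distance between phone and phone_home below 0.006 m and angle between the x axis of phone and the y axis of clamp, either way round below 0.06 rad and value of joint lever_hinge below 0.12 rad and value of joint flap_hinge between 0.015 and 0.08 rad and value of joint catch_hinge below 0.06 rad and contact force between flap and phone above 3 N and linear speed of phone below 0.01 m/s); the robot touches nothing.
It fails at once if the flap was touched (contact force between any of the fingers, the arm and flap above 2 N).
It fails at once if the phone was lifted or tipped (height (world z) of phone above 0.027 m or angle between phone's own z axis and vertical above 0.2 rad).
It fails at once if something else on the bench was moved by more than 25 mm (distance of any of tape, suction_cup, black_driver, jar, loupe_a from where it was at the start of the episode above 0.025 m).
It also fails if it takes over 54 s, if anything falls off the work surface, if the arm or the gripper's body presses on something with over 40 N, if the wrist force passes 120 N, or if a joint passes its speed limit or range.

## Robot

A 6-joint arm with a two-finger parallel gripper is mounted at the origin on a cart in front of the work surface, level with it; the furniture and walls round the work are solid. World frame = base frame: x ahead of the robot, y to its left, z up, the work surface at z = 0. Lengths are in m, angles in degrees, forces in N, time in s.
With the tool pointing down it reaches from about 0.4 to 0.825 m from the base axis. Payload 7 kg.
Tool frame: the origin (TCP) lies midway between the tips of the shut fingers; the grasp point (between the pads) lies 19 mm behind it; z points along the fingers, y is the line along which they close (so a half turn about z gives the same grasp; the last joint's range is limited). The gripper opens to 88 mm and grips with 3 to 60 N. Pads are 19 mm wide; open, the fingers measure 130 mm over their backs; the gripper's body (78 mm by 193 mm) begins 47 mm behind the grasp point.
Start: joints at [93.341, 20.546, 0.682, 0, -70.136, -16.507], TCP at [0.154, 0.657, 0.227] pointing down, gripper open.
Joint ranges: [-176.03, 176.03], [-82.01, 121.73], [-58.28, 71.71], [-173.87, 95.51], [-174.79, -0.11], [-173.66, 173.66]. Speed limits (degrees/s): [136.94, 136.94, 172.46, 180, 180, 180].

## Interface

Orientations are given as [roll, pitch, yaw] about the fixed x, y, z axes, in that order (R = Rz(yaw) Ry(pitch) Rx(roll)).
In Python, from plant import ctrl gives the robot as it stands.
- The arm moves only by the tool arm_command, never from a script. Its argument "steps" is a list of rows, each an object with "translation": the shift along the tool's x, y, z in mm, a list of three; "rotation": the turn, a rotation vector about the tool's x, y, z in units of 5 degrees (1.0 is 5 degrees), a list of three; "claw": the finger opening in mm, from 0 to 87.6. In form: [{"translation": [x, y, z], "rotation": [rx, ry, rz], "claw": claw}, ...]. A call has 1 to 5 rows; each row is the pose to reach, as a shift and turn from the pose commanded when the call began, along the tool's axes at that moment; what a row does not reach only later rows make up. A row lasts 1/10 s, in which the tool goes at most 50 mm and 8.59 degrees, less where a joint would pass 70% of its speed; a pose out of reach is approached as far as the arm can. A call with a gripper value outside its range is refused whole. The fingers move at their own pace and stop on an object; the grip force is fixed at half the most. Time passes only in rows, so rows that repeat a pose let the fingers close. It gives the time, the measured TCP pose, the force, the opening and the grip force at its end, in the units of the state.
- ctrl.get_obs(): the state, without advancing time (a new reading comes with each control period).
- ctrl.snapshot(name): name is "side" or "top"; returns (picture, depth): 480x640x3 uint8, red, green, blue; 480x640 float32, m along the optical axis (not along the pixel's ray), 0 where there is no reading.
- ctrl.calibration(name): a dict with "vertical_fov" (degrees; the focal length in pixels is half the picture's height over the tangent of half this angle, whatever the lens; pixels are square), "cx", "cy" (the principal point, pixels), "rvec" (rotation vector, rad) and "tvec" (3), from world to camera coordinates, as OpenCV has them. Camera axes: x right, y down, z forward; pixel columns grow to the right and rows downward; lengths in m; the calibration is good to about 2 mm. A picture is of the moment at which its call begins. calibration takes no time and is no camera call.
- ctrl.close_job(): hands the job in; it is judged then, once.
The state is a dict: "clock": time; "joint_pos": joint angles; "qvel": joint speeds; "tau": joint torques, N m; "tool_pos": TCP position; "orientation": TCP orientation; "force": force on the tool from outside, world axes, zero at the start; "moment": the same for the moment, N m; "opening": finger opening in m; "gripper_force": force on a finger pad.
Only numpy, scipy, OpenCV 4.12 (cv2) and the standard library are available. Lean on these libraries where they do the work, as an engineer would, in place of code of your own. Each camera call takes 0.05 s, during which the arm holds its last target. There are 200 camera calls.

## Working session

There is one attempt and no reset: what is moved stays moved. The work goes in short steps, Python scripts to look and compute and a tool call to move; the robot and the scene stay as the last step left them, time stands still between calls to the robot, and variables do not carry over. Pictures are saved under pics/ and viewed, at most 10 in all, crops included, and the job is handed in when it is done.

Besides the shell and the picture viewer there is one more tool, called after ">>>" as a command line: name --argument value ..., lists and objects as JSON in quotes. arm_command: Moves the arm, as the interface text tells. Its arguments: {"type":"object","properties":{"steps":{"type":"array"}},"required":["steps"]}

```bash
mkdir -p pics; cat > h.py <<'E'
import numpy as np, cv2
from plant import ctrl
from scipy.spatial.transform import Rotation as R
def cal(n):
    c=ctrl.calibration(n); f=240/np.tan(np.radians(c["vertical_fov"])/2)
    K=np.array([[f,0,c["cx"]],[0,f,c["cy"]],[0,0,1]])
    return K,cv2.Rodrigues(np.array(c["rvec"],float))[0],np.array(c["tvec"],float).ravel()
def cloud(n,d):
    K,Rm,t=cal(n); v,u=np.mgrid[:480,:640]
    p=np.stack([(u-K[0,2])/K[0,0]*d,(v-K[1,2])/K[1,1]*d,d],-1)
    return (p-t)@Rm
def onplane(n,uv,z):
    K,Rm,t=cal(n); uv=np.atleast_2d(uv)
    r=np.c_[(uv-K[:2,2])/K[0,0],np.ones(len(uv))]@Rm; o=-Rm.T@t
    return o+r*((z-o[2])/r[:,2])[:,None]
E
python3 - <<'E'
from h import *
for n in("top","side"):
    p,d=ctrl.snapshot(n); cv2.imwrite(f"pics/{n}0.png",p[:,:,::-1]); np.savez(f"{n}0.npz",p=p,d=d)
    K,Rm,t=cal(n); print(n,K[0,0],-Rm.T@t, Rm[2])
o=ctrl.get_obs(); print(o)
E
```

```text
top 532.854050195315 [ 0.4061174  -0.04077206  1.27636207] [ 0.15302707 -0.02377235 -0.98793603]
side 537.6083771762266 [0.25973104 0.83597488 0.95868766] [ 0.24458317 -0.69830722 -0.67271546]
{'clock': 0.1, 'joint_pos': array([ 9.33405003e+01,  2.05861864e+01,  6.38684130e-01, -1.60893401e-02,
       -7.01374229e+01, -1.65071093e+01]), 'qvel': array([ 0.04769272, -0.16849103,  0.16468394,  0.08086913, -0.04961671,
       -0.05580366]), 'tau': array([-1.81631367e-03, -5.84157908e+01,  2.93753582e+01,  7.01550096e+00,
        1.01966097e-02, -6.09432027e-05]), 'tool_pos': array([0.15368908, 0.65681147, 0.22573192]), 'orientation': array([ 1.79914277e+02, -9.62964162e-03, -1.31720795e+01]), 'force': array([-0.11302143, -0.11671438, -0.13614015]), 'moment': array([-0.00960823, -0.01114308,  0.02495095]), 'gripper_force': 0.0, 'opening': 0.08759020449040192}
```

View pics/top0.png

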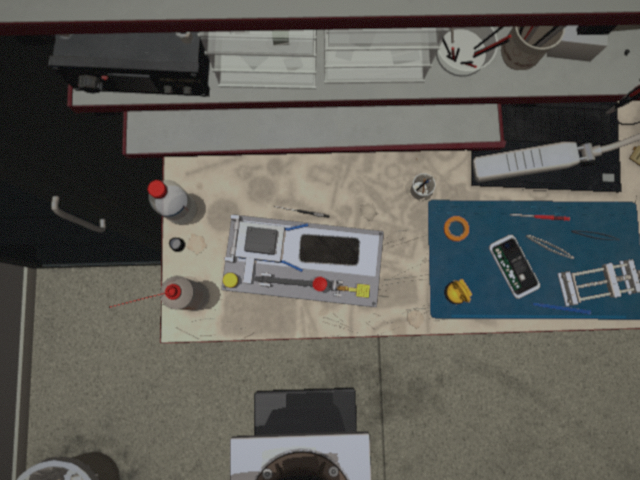

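View pics/side0.png

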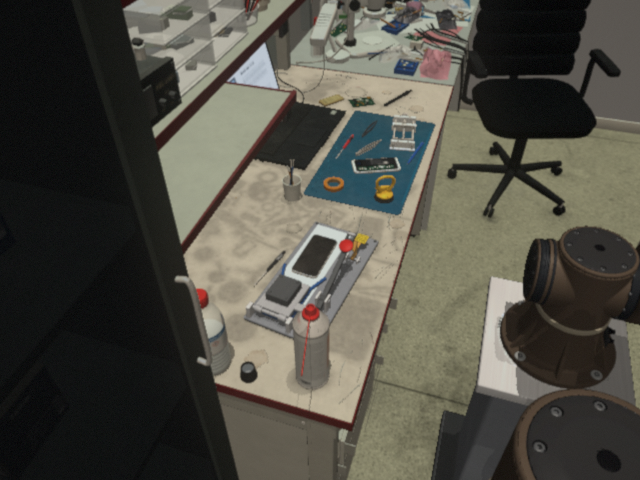

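Top view: the clamp spans about u 222–382, v 215–306, with its +y to the left. Red pad at (320,284), tab at (363,290), phone at (329,249), jar at (231,280). The side view agrees. Now I'll measure them.

```bash
cat > m.py <<'E'
from h import *
def blobs(p,n,lo,hi,box,z,name):
    hsv=cv2.cvtColor(p,cv2.COLOR_RGB2HSV); m=cv2.inRange(hsv,lo,hi)
    k=np.zeros_like(m); a,b,c,d=box; k[b:d,a:c]=1; m=m*k
    nn,l,s,c=cv2.connectedComponentsWithStats(m)
    for i in range(1,nn):
        if s[i,4]>25:
            r=cv2.minAreaRect(np.argwhere(l==i)[:,::-1].astype(np.float32))
            print(n,name,s[i,4],c[i].round(1),"->",onplane(n,c[i],z)[0].round(4),"rect",np.round(onplane(n,cv2.boxPoints(r),z)[:,:2],4).tolist())
E
python3 - <<'E'
from m import *
T=np.load("top0.npz"); S=np.load("side0.npz")
B=(215,205,395,315); C=(235,215,390,340)
for n,D,bx in(("top",T,B),("side",S,C)):
    blobs(D["p"],n,(0,150,80),(8,255,255),bx,.102,"pad")
    blobs(D["p"],n,(20,130,100),(35,255,255),bx,.039,"tab/jar")
    blobs(D["p"],n,(100,100,40),(125,255,255),bx,.018,"guide")
    blobs(D["p"],n,(0,0,0),(180,255,50),bx,.020,"dark")
P=cloud("top",T["d"]); z=P[...,2]
print("bench",np.median(z[310:325,200:400]),"bed",np.median(z[232:236,300:350]), "noise",z[310:325,200:400].std())
k=np.zeros((480,640),np.uint8); k[205:315,210:390]=1
m=((z>.006)*k).astype(np.uint8); m=cv2.morphologyEx(m,cv2.MORPH_OPEN,np.ones((5,5)))
r=cv2.minAreaRect(np.argwhere(m)[:,::-1].astype(np.float32)); print(r, onplane("top",cv2.boxPoints(r),.01).round(4).tolist())
big=cv2.resize(T["p"][205:315,215:395],None,fx=4.4,fy=4.4,interpolation=cv2.INTER_CUBIC); cv2.imwrite("pics/c0.png",big[:,:,::-1])
E
```

```text
top pad 149 [319.6 283.6] -> [ 0.4886 -0.0555  0.102 ] rect [[0.4894, -0.0355], [0.5086, -0.0559], [0.4882, -0.0751], [0.4691, -0.0548]]
top tab/jar 168 [230.  279.6] -> [0.5081 0.1507 0.039 ] rect [[0.5239, 0.1669], [0.523, 0.1345], [0.4929, 0.1347], [0.4938, 0.1669]]
top tab/jar 142 [362.4 290.4] -> [ 0.4745 -0.155   0.039 ] rect [[0.4874, -0.1384], [0.4866, -0.1686], [0.4611, -0.1675], [0.462, -0.1374]]
top guide 43 [296.4 226.7] -> [ 0.6322 -0.0049  0.018 ] rect [[0.6292, 0.0228], [0.6393, -0.0302], [0.6349, -0.031], [0.6248, 0.022]]
top guide 44 [291.6 265.5] -> [0.5392 0.0084 0.018 ] rect [[0.5496, 0.0339], [0.5537, 0.0319], [0.5301, -0.0146], [0.5261, -0.0126]]
top dark 1403 [329.2 249.5] -> [ 0.5747 -0.0817  0.02  ] rect [[0.5519, -0.0113], [0.6121, -0.0171], [0.5981, -0.1525], [0.538, -0.1456]]
side pad 130 [346.  245.3] -> [ 0.4871 -0.0496  0.102 ] rect [[0.5064, -0.0662], [0.4795, -0.0747], [0.4687, -0.0353], [0.495, -0.027]]
side pad 204 [310.4 312.4] -> [0.5019 0.1661 0.102 ] rect [[0.5217, 0.174], [0.5096, 0.1391], [0.4801, 0.1594], [0.4925, 0.1932]]
side tab/jar 99 [361.  238.4] -> [ 0.4746 -0.1506  0.039 ] rect [[0.4915, -0.1416], [0.4876, -0.1762], [0.4588, -0.1623], [0.4632, -0.1283]]
side guide 40 [316.4 284.2] -> [0.5394 0.0144 0.018 ] rect [[0.5552, 0.0397], [0.5292, -0.0139], [0.5245, -0.0095], [0.5505, 0.0438]]
side dark 175 [322.6 245.6] -> [ 0.5654 -0.1155  0.02  ] rect [[0.5838, -0.0764], [0.5968, -0.1411], [0.5426, -0.1433], [0.5316, -0.0791]]
bench 9.889003470760112e-05 bed 0.014000691263921795 noise 0.10127962260280786
((302.89434814453125, 260.0163269042969), (156.04103088378906, 76.66127014160156), 6.458815574645996) [[0.4882, 0.1763, 0.01], [0.6711, 0.1556, 0.01], [0.6182, -0.2177, 0.01], [0.4363, -0.1886, 0.01]]
```

View pics/c0.png

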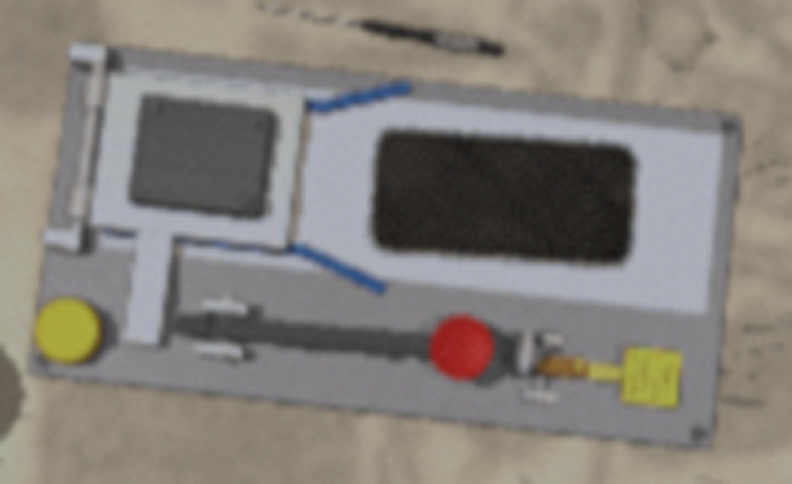

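The crop shows base corners TR (742,115), BR (712,447) and BL (30,375), and guide tips at (408,88) and (382,290). The phone is yawed slightly relative to the clamp.

```bash
cat > g.py <<'E'
from m import *
px=lambda a:np.array(a)/4.4+[215,205]-.4
for zb in(.008,):
    TR,BR,BL=onplane("top",px([[742,115],[712,447],[30,375]]),zb)[:,:2]
    print(np.linalg.norm(TR-BR),np.linalg.norm(BL-BR))
    a=(BL-BR); print("yaw y",np.degrees(np.arctan2(-a[0],a[1])),"yaw x",np.degrees(np.arctan2(*(TR-BR)[::-1]))); print("centre",(TR+BL)/2)
g=onplane("top",px([[408,88],[382,290]]),.018)[:,:2]
print("guides",g,g.mean(0),np.linalg.norm(g[0]-g[1]),np.degrees(np.arctan2(*(g[0]-g[1])[::-1])))
E
python3 g.py
```

```text
0.18228930278767497 0.36877262436545083
yaw y -7.656579655381509 yaw x -7.7750428700610845
centre [ 0.55281852 -0.01923778]
guides [[ 0.63664053 -0.03117965]
 [ 0.52663469 -0.014456  ]] [ 0.58163761 -0.02281782] 0.11126978675744185 -8.644209714371543
```

>>> arm_command --steps '[{"translation": [0,0,-45],"rotation": [0,0,1.7],"claw": 0},{"translation": [20,25,-75],"rotation": [0,0,3.4],"claw": 0},{"translation": [50,62,-75],"rotation": [0,0,5.1],"claw": 0},{"translation": [80,100,-75],"rotation": [0,0,6.8],"claw": 0},{"translation": [110,138,-75],"rotation": [0,0,8.5],"claw": 0}]'

```text
clock: 0.6
tool_pos: [0.2298, 0.496, 0.3012]
orientation: [180.0, -0.0, -56.0]
force: [1.0, 0.3, 0.5]
opening: 0.0531
gripper_force: 0.0
```

```bash
cat > d.py <<'E'
import sys
from h import *
# usage: d.py cx cy z (clamp-frame mm of tcp target) -> delta in tool axes
O=np.array([.553,-.019]);A=np.radians(-7.8);M=np.array([[np.cos(A),-np.sin(A)],[np.sin(A),np.cos(A)]])
o=ctrl.get_obs(); r=R.from_euler("xyz",o["orientation"],degrees=True); p=o["tool_pos"]
t=R.from_euler("xyz",[180,0,-97.8],degrees=True)
print("t",round(o["clock"],2),"clamp pos",((p[:2]-O)@M*1e3).round(1),round(p[2]*1e3,1),"rpy",o["orientation"].round(2),"F",o["force"].round(2))
for i in range(1,len(sys.argv),3):
    c=np.array([float(x) for x in sys.argv[i:i+3]])/1e3
    w=np.r_[O+M@c[:2],c[2]]; print("delta",(r.inv().apply(w-p)*1e3).round(1),"rot",(np.degrees((r.inv()*t).as_rotvec())/5).round(2))
E
python3 d.py -59 -48 300 -59 -48 115
```

```text
t 0.6 clamp pos [-390.1  466.3] 301.2 rpy [ 1.7998e+02 -2.0000e-02 -5.5990e+01] F [0.96 0.31 0.5 ]
delta [604.1  96.1   1.4] rot [ 0.   -0.    8.36]
delta [604.   96.  186.4] rot [ 0.   -0.    8.36]
```

>>> arm_command --steps '[{"translation": [47,7,0],"rotation": [0,0,1.67],"claw": 0},{"translation": [95,15,0],"rotation": [0,0,3.34],"claw": 0},{"translation": [142,22,0],"rotation": [0,0,5.0],"claw": 0},{"translation": [190,30,0],"rotation": [0,0,6.7],"claw": 0},{"translation": [238,38,0],"rotation": [0,0,8.35],"claw": 0}]'

```text
clock: 1.1
tool_pos: [0.3325, 0.2778, 0.3015]
orientation: [180.0, 0.0, -97.7]
force: [0.7, -0.1, -0.1]
opening: 0.0135
gripper_force: 0.0
```

```bash
python3 d.py -59 -48 300 -59 -48 115
```

```text
t 1.1 clamp pos [-258.8  264.1] 301.5 rpy [ 1.800e+02  1.000e-02 -9.773e+01] F [ 0.69 -0.06 -0.11]
delta [ 312.4 -199.4    1.4] rot [0.   0.   0.01]
delta [ 312.4 -199.4  186.4] rot [0.   0.   0.01]
```

>>> arm_command --steps '[{"translation": [41,-26,0],"rotation": [0,0,0],"claw": 0},{"translation": [82,-52,0],"rotation": [0,0,0],"claw": 0},{"translation": [123,-78,0],"rotation": [0,0,0],"claw": 0},{"translation": [164,-105,0],"rotation": [0,0,0],"claw": 0},{"translation": [205,-131,0],"rotation": [0,0,0],"claw": 0}]'

```text
clock: 1.6
tool_pos: [0.4359, 0.0577, 0.3017]
orientation: [-180.0, 0.0, -97.4]
force: [1.5, 1.4, -0.9]
opening: 0.0005
gripper_force: 0.0
```

>>> arm_command --steps '[{"translation": [38,-24,18],"rotation": [0,0,0],"claw": 0},{"translation": [75,-48,45],"rotation": [0,0,0],"claw": 0},{"translation": [95,-62,85],"rotation": [0,0,0],"claw": 0},{"translation": [102,-67,130],"rotation": [0,0,0],"claw": 0},{"translation": [102,-67,150],"rotation": [0,0,0],"claw": 0}]'

```text
clock: 2.1
tool_pos: [0.4868, -0.052, 0.1473]
orientation: [179.7, -0.1, -97.6]
force: [-0.1, -0.3, 0.4]
opening: 0.0003
gripper_force: 0.0
```

```bash
python3 d.py -59 -48 115; python3 - <<'E'
from h import *
p,d=ctrl.snapshot("side"); cv2.imwrite("pics/s1.png",cv2.resize(p[190:340,230:410],None,fx=4,fy=4,interpolation=cv2.INTER_CUBIC)[:,:,::-1])
E
```

```text
t 2.1 clamp pos [-61.1 -41.7] 147.3 rpy [ 1.7967e+02 -9.0000e-02 -9.7610e+01] F [-0.15 -0.28  0.41]
delta [ 6.2 -2.3 32.3] rot [ 0.07 -0.02  0.04]
```

View pics/s1.png

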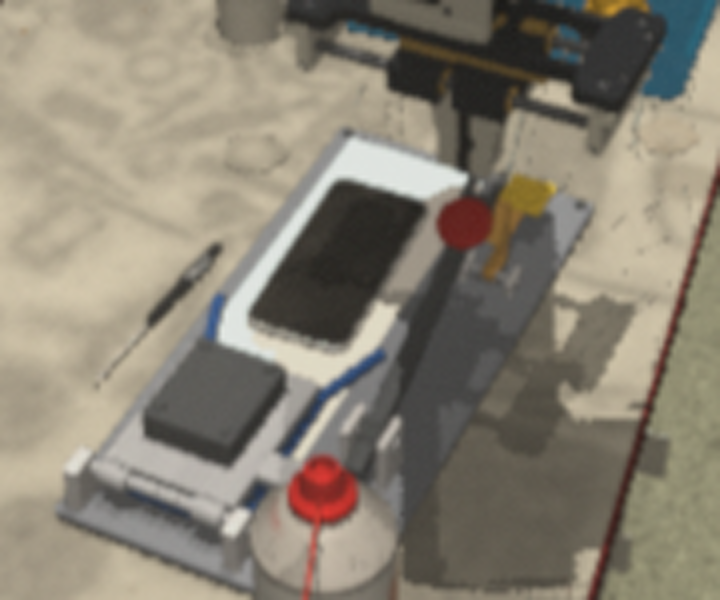

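>>> arm_command --steps '[{"translation": [4,-2,25],"rotation": [0,0,0],"claw": 0},{"translation": [4,-2,38],"rotation": [0,0,0],"claw": 0},{"translation": [6,-2,46],"rotation": [0,0,0],"claw": 0},{"translation": [9,-2,54],"rotation": [0,0,0],"claw": 0},{"translation": [12,-2,62],"rotation": [0,0,0],"claw": 0}]'

```text
clock: 2.65
tool_pos: [0.4894, -0.0623, 0.0905]
orientation: [-180.0, -0.0, -97.4]
force: [-4.5, 1.4, 8.4]
opening: 0.0007
gripper_force: 4.1
```

>>> arm_command --steps '[{"translation": [2,0,8],"rotation": [0,0,0],"claw": 0},{"translation": [4,0,16],"rotation": [0,0,0],"claw": 0},{"translation": [5,0,24],"rotation": [0,0,0],"claw": 0},{"translation": [6,0,30],"rotation": [0,0,0],"claw": 0},{"translation": [6,0,34],"rotation": [0,0,0],"claw": 0}]'

```text
clock: 3.15
tool_pos: [0.4884, -0.0693, 0.0566]
orientation: [180.0, -0.1, -97.4]
force: [-4.6, -7.3, 11.6]
opening: 0.0005
gripper_force: 5.6
```

```bash
python3 d.py -59 -62 42
```

```text
t 3.15 clamp pos [-57.2 -58.6] 56.6 rpy [ 1.7999e+02 -9.0000e-02 -9.7370e+01] F [-4.6  -7.29 11.63]
delta [ 3.4  1.8 14.6] rot [ 0.   -0.02  0.09]
```

>>> arm_command --steps '[{"translation": [2,1,4],"rotation": [0,0,0],"claw": 0},{"translation": [2,1,8],"rotation": [0,0,0],"claw": 0},{"translation": [2,1,11],"rotation": [0,0,0],"claw": 0},{"translation": [2,1,13],"rotation": [0,0,0],"claw": 0},{"translation": [2,1,13],"rotation": [0,0,0],"claw": 0}]'

```text
clock: 3.65
tool_pos: [0.4882, -0.0704, 0.0437]
orientation: [-179.9, -0.0, -97.4]
force: [-1.6, -4.0, 4.4]
opening: 0.0
gripper_force: 2.2
```

```bash
python3 d.py -59 -62 42; python3 - <<'E'
from h import *
p,d=ctrl.snapshot("side"); cv2.imwrite("pics/s2.png",cv2.resize(p[190:340,230:410],None,fx=4,fy=4,interpolation=cv2.INTER_CUBIC)[:,:,::-1])
E
```

```text
t 3.65 clamp pos [-57.3 -59.7] 43.7 rpy [-1.7991e+02 -1.0000e-02 -9.7370e+01] F [-1.61 -3.96  4.35]
delta [2.3 1.8 1.7] rot [-0.02 -0.    0.09]
```

>>> arm_command --steps '[{"translation": [0,0,3],"rotation": [0,0,0],"claw": 0},{"translation": [0,0,3],"rotation": [0,0,0],"claw": 0}]'

```text
clock: 3.9
tool_pos: [0.4884, -0.0704, 0.0421]
orientation: [-179.9, -0.0, -97.3]
force: [-7.3, -2.8, 25.5]
opening: 0.0003
gripper_force: 13.0
```

>>> arm_command --steps '[{"translation": [0,0,-5],"rotation": [0,0,0],"claw": 0},{"translation": [0,0,-15],"rotation": [0,0,0],"claw": 0},{"translation": [0,0,-35],"rotation": [0,0,0],"claw": 0},{"translation": [0,0,-70],"rotation": [0,0,0],"claw": 0},{"translation": [0,0,-90],"rotation": [0,0,0],"claw": 0}]'

```text
clock: 4.4
tool_pos: [0.4884, -0.0698, 0.1323]
orientation: [-179.9, 0.0, -97.4]
force: [0.7, 0.2, -0.7]
opening: 0.0002
gripper_force: 0.0
```

```bash
python3 d.py 30 -150 130 30 -150 14; python3 - <<'E'
from h import *
p,d=ctrl.snapshot("side"); cv2.imwrite("pics/s3.png",cv2.resize(p[190:340,230:410],None,fx=4,fy=4,interpolation=cv2.INTER_CUBIC)[:,:,::-1])
E
```

```text
t 4.4 clamp pos [-57.1 -59.1] 132.3 rpy [-1.7985e+02  4.0000e-02 -9.7380e+01] F [ 0.68  0.18 -0.68]
delta [ 91.5 -86.4   2.5] rot [-0.03  0.01  0.08]
delta [ 91.6 -86.1 118.5] rot [-0.03  0.01  0.08]
```

View pics/s3.png

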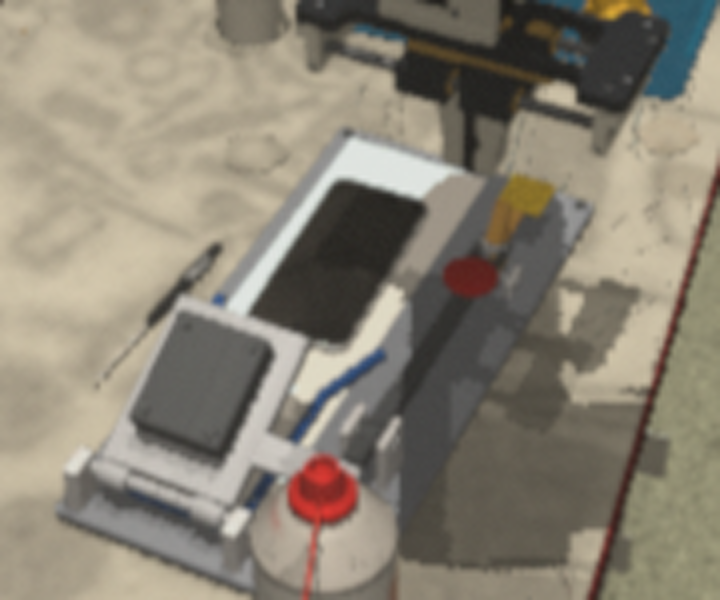

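The lever is held down and the flap stands open (pad at (470,277) in the crop, flap raised). Next I go behind the phone's far short edge.

>>> arm_command --steps '[{"translation": [34,-30,0],"rotation": [0,0,0.08],"claw": 12},{"translation": [68,-60,0],"rotation": [0,0,0.08],"claw": 12},{"translation": [97,-87,10],"rotation": [0,0,0.08],"claw": 12},{"translation": [97,-87,50],"rotation": [0,0,0.08],"claw": 12},{"translation": [97,-87,85],"rotation": [0,0,0.08],"claw": 12}]'

```text
clock: 4.95
tool_pos: [0.5619, -0.1785, 0.0437]
orientation: [-179.9, 0.0, -97.9]
force: [0.0, 0.3, -0.7]
opening: 0.0118
gripper_force: 0.0
```

```bash
python3 d.py 30 -155 15 30 -3 15; python3 - <<'E'
from h import *
p,d=ctrl.snapshot("side"); cv2.imwrite("pics/s4.png",cv2.resize(p[190:340,230:410],None,fx=4,fy=4,interpolation=cv2.INTER_CUBIC)[:,:,::-1])
E
```

```text
t 4.95 clamp pos [  30.5 -156.8] 43.7 rpy [-1.7992e+02  4.0000e-02 -9.7940e+01] F [ 0.03  0.28 -0.71]
delta [-1.7  0.6 28.7] rot [-0.02  0.01 -0.03]
delta [-153.7    0.9   28.8] rot [-0.02  0.01 -0.03]
```

View pics/s4.png

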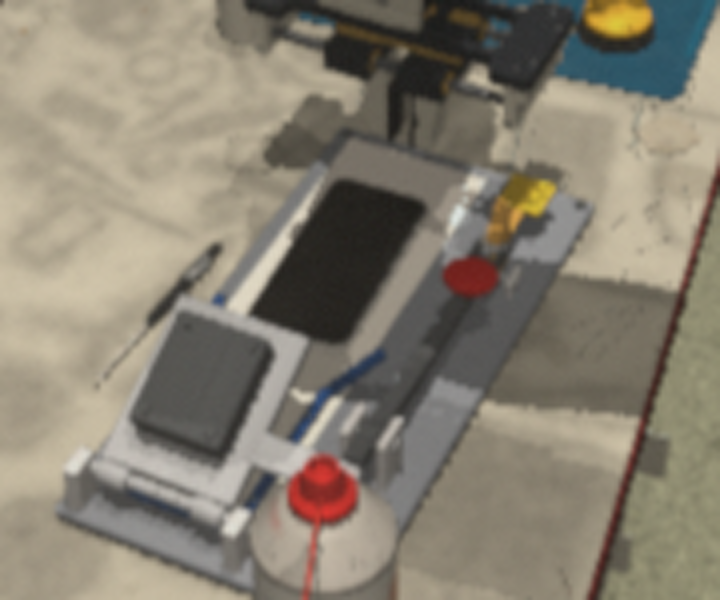

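The fingers hang behind the phone edge, about (400,130) in the crop. I'll lower and start the push.

>>> arm_command --steps '[{"translation": [0,0,14],"rotation": [0,0,0],"claw": 12},{"translation": [0,0,24],"rotation": [0,0,0],"claw": 12},{"translation": [0,0,29],"rotation": [0,0,0],"claw": 12},{"translation": [-6,0,29],"rotation": [0,0,0],"claw": 12},{"translation": [-12,0,29],"rotation": [0,0,0],"claw": 12}]'

```text
clock: 5.5
tool_pos: [0.5633, -0.1652, 0.0164]
orientation: [-179.9, 0.0, -97.8]
force: [-0.2, 0.7, 0.2]
opening: 0.012
gripper_force: 0.0
```

>>> arm_command --steps '[{"translation": [-8,0,0],"rotation": [0,0,0],"claw": 12},{"translation": [-16,0,0],"rotation": [0,0,0],"claw": 12},{"translation": [-25,0,0],"rotation": [0,0,0],"claw": 12},{"translation": [-35,0,0],"rotation": [0,0,0],"claw": 12},{"translation": [-45,0,0],"rotation": [0,0,0],"claw": 12}]'

```text
clock: 6.0
tool_pos: [0.5692, -0.1204, 0.016]
orientation: [-180.0, -0.0, -97.8]
force: [-0.8, -4.9, 4.7]
opening: 0.0117
gripper_force: 2.6
```

```bash
python3 d.py 30 -3 15; python3 - <<'E'
from m import *
p,d=ctrl.snapshot("top"); blobs(p,"top",(0,0,0),(180,255,50),(215,205,395,315),.02,"dark")
cv2.imwrite("pics/t5.png",cv2.resize(p[205:315,215:395],None,fx=4.4,fy=4.4,interpolation=cv2.INTER_CUBIC)[:,:,::-1])
E
```

```text
t 6.0 clamp pos [ 29.8 -98.3] 16.0 rpy [-1.7998e+02 -2.0000e-02 -9.7790e+01] F [-0.82 -4.91  4.66]
delta [-95.3  -0.2   1. ] rot [-0. -0.  0.]
top dark 41 [362.4 215. ] -> [ 0.6563 -0.1643  0.02  ] rect [[0.6565, -0.1536], [0.6673, -0.1649], [0.656, -0.1753], [0.6452, -0.164]]
top dark 630 [342.9 255.8] -> [ 0.5587 -0.1139  0.02  ] rect [[0.5875, -0.0105], [0.6093, -0.1966], [0.5407, -0.2032], [0.5195, -0.0185]]
top dark 807 [273.  278.3] -> [0.5098 0.0527 0.02  ] rect [[0.5995, 0.0797], [0.6022, 0.0388], [0.4261, 0.0259], [0.4236, 0.066]]
top dark 27 [287.9 256.7] -> [0.5601 0.0169 0.02  ] rect [[0.5707, 0.0328], [0.5787, 0.0209], [0.5543, 0.0048], [0.5464, 0.0167]]
```

View pics/t5.png

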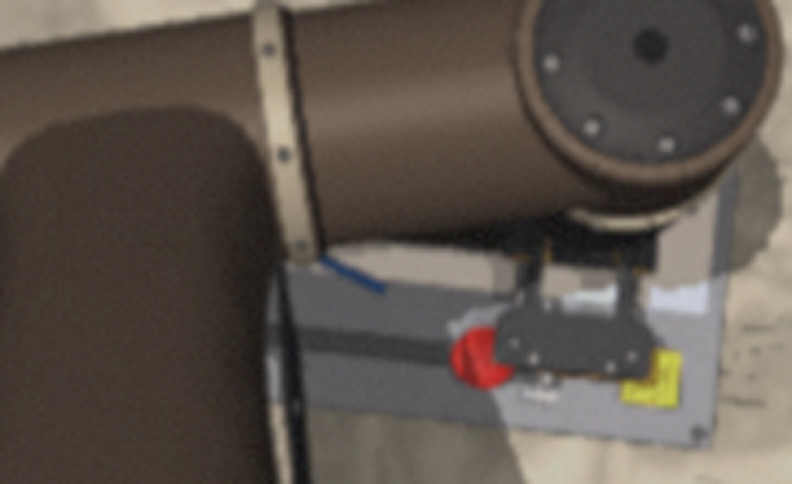

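```bash
python3 - <<'E'
from m import *
p,d=ctrl.snapshot("side"); blobs(p,"side",(0,0,0),(180,255,60),(235,215,390,340),.02,"dark")
cv2.imwrite("pics/s5.png",cv2.resize(p[190:340,230:410],None,fx=4,fy=4,interpolation=cv2.INTER_CUBIC)[:,:,::-1])
E
python3 d.py
```

```text
side dark 1543 [321.5 242.6] -> [ 0.5714 -0.1253  0.02  ] rect [[0.5972, 0.0366], [0.6757, -0.235], [0.499, -0.2623], [0.4462, 0.0093]]
side dark 200 [332.8 283.5] -> [0.5026 0.0024 0.02  ] rect [[0.5228, 0.0675], [0.4975, -0.0727], [0.4822, -0.0645], [0.5084, 0.0743]]
side dark 192 [289.6 283.4] -> [0.6002 0.0329 0.02  ] rect [[0.6064, 0.0948], [0.6203, -0.0001], [0.5899, 0.0022], [0.5778, 0.0964]]
t 6.1 clamp pos [ 29.8 -97.5] 15.7 rpy [-1.7997e+02  2.0000e-02 -9.7750e+01] F [-0.42  0.16 -0.52]
```

View pics/s5.png

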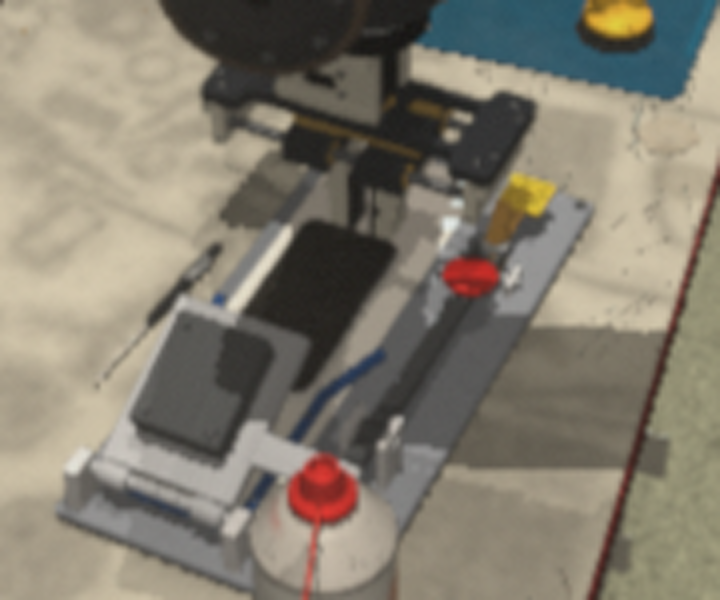

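The phone slides flat ahead of the fingers, its back edge near (350,235) in the crop. I keep pushing.

>>> arm_command --steps '[{"translation": [-4,0,1],"rotation": [0,0,0],"claw": 12},{"translation": [-11,0,1.5],"rotation": [0,0,0],"claw": 12},{"translation": [-18,0,1.5],"rotation": [0,0,0],"claw": 12},{"translation": [-25,0,1.5],"rotation": [0,0,0],"claw": 12},{"translation": [-32,0,1.5],"rotation": [0,0,0],"claw": 12}]'

```text
clock: 6.6
tool_pos: [0.5733, -0.0903, 0.0149]
orientation: [-180.0, -0.1, -97.8]
force: [-3.1, -7.0, 11.2]
opening: 0.0122
gripper_force: 5.2
```

>>> arm_command --steps '[{"translation": [-7,0,0],"rotation": [0,0,0],"claw": 12},{"translation": [-14,0,0],"rotation": [0,0,0],"claw": 12},{"translation": [-21,0,0],"rotation": [0,0,0],"claw": 12},{"translation": [-28,0,0],"rotation": [0,0,0],"claw": 12},{"translation": [-35,0,0],"rotation": [0,0,0],"claw": 12}]'

```text
clock: 7.1
tool_pos: [0.5776, -0.0559, 0.0149]
orientation: [180.0, -0.1, -97.8]
force: [-4.2, -9.3, 12.5]
opening: 0.0121
gripper_force: 6.2
```

```bash
python3 d.py 30 -3 14;  python3 - <<'E'
from m import *
p,d=ctrl.snapshot("side")
cv2.imwrite("pics/s6.png",cv2.resize(p[190:340,230:410],None,fx=4,fy=4,interpolation=cv2.INTER_CUBIC)[:,:,::-1])
E
```

```text
t 7.1 clamp pos [ 29.4 -33.2] 14.9 rpy [ 1.7996e+02 -1.0000e-01 -9.7810e+01] F [-4.22 -9.31 12.51]
delta [-30.2  -0.6   0.9] rot [ 0.01 -0.02 -0.  ]
```

View pics/s6.png

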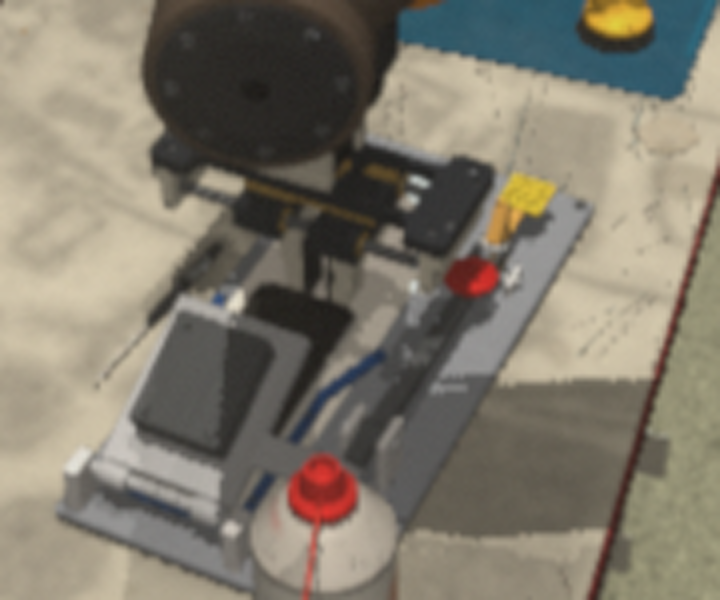

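>>> arm_command --steps '[{"translation": [-3,0,-1.5],"rotation": [0,0,0],"claw": 12},{"translation": [-8,0,-1.5],"rotation": [0,0,0],"claw": 12},{"translation": [-13,0,-1.5],"rotation": [0,0,0],"claw": 12},{"translation": [-18,0,-1.5],"rotation": [0,0,0],"claw": 12},{"translation": [-22,0,-1.5],"rotation": [0,0,0],"claw": 12}]'

```text
clock: 7.65
tool_pos: [0.5805, -0.0327, 0.0153]
orientation: [179.9, -0.0, -97.8]
force: [-3.7, -3.9, 2.9]
opening: 0.0118
gripper_force: 2.4
```

>>> arm_command --steps '[{"translation": [-2,0,0],"rotation": [0,0,0],"claw": 12},{"translation": [-4,0,0],"rotation": [0,0,0],"claw": 12}]'

```text
clock: 7.85
tool_pos: [0.5811, -0.0288, 0.0154]
orientation: [179.9, -0.0, -97.8]
force: [-3.4, -3.2, 2.9]
opening: 0.012
gripper_force: 2.5
```

```bash
python3 d.py 30 -3 14
```

```text
t 7.85 clamp pos [29.1 -5.9] 15.4 rpy [ 1.7995e+02 -2.0000e-02 -9.7810e+01] F [-3.39 -3.23  2.94]
delta [-2.9 -0.9  1.4] rot [ 0.01 -0.   -0.  ]
```

>>> arm_command --steps '[{"translation": [-1.5,0,-0.5],"rotation": [0,0,0],"claw": 12},{"translation": [-3,0,-0.5],"rotation": [0,0,0],"claw": 12},{"translation": [-3,0,-0.5],"rotation": [0,0,0],"claw": 12}]'

```text
clock: 8.15
tool_pos: [0.5824, -0.0255, 0.0161]
orientation: [-180.0, 0.0, -97.8]
force: [-0.5, -0.7, -0.5]
opening: 0.0119
gripper_force: 0.4
```

>>> arm_command --steps '[{"translation": [-1.5,0,0],"rotation": [0,0,0],"claw": 12},{"translation": [-3,0,0],"rotation": [0,0,0],"claw": 12},{"translation": [-3,0,0],"rotation": [0,0,0],"claw": 12}]'

```text
clock: 8.45
tool_pos: [0.5815, -0.0246, 0.016]
orientation: [179.9, -0.1, -97.8]
force: [-1.3, -11.3, 2.1]
opening: 0.012
gripper_force: 5.6
```

```bash
python3 d.py;  python3 - <<'E'
from m import *
p,d=ctrl.snapshot("side")
cv2.imwrite("pics/s7.png",cv2.resize(p[210:310,250:390],None,fx=5.5,fy=5.5,interpolation=cv2.INTER_CUBIC)[:,:,::-1])
E
```

```text
t 8.45 clamp pos [29.  -1.7] 16.0 rpy [ 1.799e+02 -1.300e-01 -9.783e+01] F [ -1.27 -11.35   2.12]
```

View pics/s7.png

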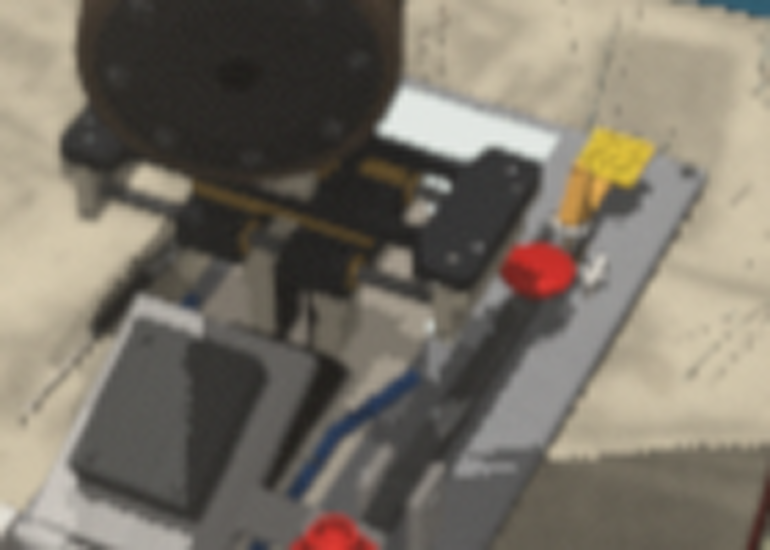

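The force rose to 11 N right at the predicted home position, with the phone under the flap. One more nudge, then back off and up.

>>> arm_command --steps '[{"translation": [-1,0,0],"rotation": [0,0,0],"claw": 12},{"translation": [-1,0,0],"rotation": [0,0,0],"claw": 12},{"translation": [-1,0,0],"rotation": [0,0,0],"claw": 12}]'

```text
clock: 8.8
tool_pos: [0.5815, -0.0244, 0.016]
orientation: [179.9, -0.2, -97.9]
force: [-1.1, -15.2, 1.6]
opening: 0.0119
gripper_force: 7.5
```

>>> arm_command --steps '[{"translation": [8,0,0],"rotation": [0,0,0],"claw": 12},{"translation": [30,0,-5],"rotation": [0,0,0],"claw": 0},{"translation": [65,0,-35],"rotation": [0,0,0],"claw": 0},{"translation": [95,10,-70],"rotation": [0,0,0],"claw": 0},{"translation": [130,40,-85],"rotation": [0,0,0],"claw": 0}]'

```text
clock: 9.3
tool_pos: [0.529, -0.1462, 0.1042]
orientation: [-179.6, 0.0, -97.7]
force: [-0.1, -0.9, -0.3]
opening: 0.0008
gripper_force: 0.0
```

```bash
python3 d.py -59 -148 100 -59 -148 39;  python3 - <<'E'
from m import *
p,d=ctrl.snapshot("side"); q,_=ctrl.snapshot("top")
a=cv2.resize(p[210:310,250:390],None,fx=4.2,fy=4.2,interpolation=cv2.INTER_CUBIC)
cv2.imwrite("pics/s8.png",a[:,:,::-1]); np.savez("8.npz",p=p,q=q)
for n,im,bx in(("top",q,(215,205,395,315)),("side",p,(235,215,390,340))): blobs(im,n,(20,130,100),(35,255,255),bx,.039,"tab"); blobs(im,n,(0,0,0),(180,255,50),bx,.02,"dark")
E
```

```text
t 9.3 clamp pos [  -6.5 -129.3] 104.2 rpy [-1.7961e+02  3.0000e-02 -9.7730e+01] F [-0.06 -0.9  -0.31]
delta [18.7 52.6  3.8] rot [-0.08  0.01  0.01]
delta [18.7 53.  64.8] rot [-0.08  0.01  0.01]
top tab 129 [362.4 289.3] -> [ 0.4769 -0.1552  0.039 ] rect [[0.4677, -0.1388], [0.4909, -0.143], [0.4861, -0.1715], [0.4629, -0.1672]]
top dark 53 [390.4 236.2] -> [ 0.6029 -0.2293  0.02  ] rect [[0.6108, -0.2214], [0.6104, -0.2383], [0.5934, -0.2374], [0.5939, -0.2206]]
top dark 127 [378.2 270.7] -> [ 0.5208 -0.1961  0.02  ] rect [[0.5304, -0.1446], [0.5547, -0.1567], [0.5163, -0.2345], [0.4922, -0.2221]]
top dark 49 [303.5 275. ] -> [ 0.5158 -0.0191  0.02  ] rect [[0.5459, 0.0044], [0.5538, -0.0141], [0.5008, -0.0366], [0.4931, -0.0181]]
top dark 317 [287.4 291.6] -> [0.4776 0.0196 0.02  ] rect [[0.4276, 0.0386], [0.5391, 0.0217], [0.5356, -0.0002], [0.4241, 0.017]]
top dark 142 [361.3 279.3] -> [ 0.5016 -0.1553  0.02  ] rect [[0.5104, -0.1261], [0.5161, -0.1909], [0.4896, -0.1928], [0.4841, -0.1282]]
side tab 90 [361.1 238. ] -> [ 0.4746 -0.1521  0.039 ] rect [[0.4887, -0.1392], [0.4868, -0.1731], [0.46, -0.1631], [0.4624, -0.1297]]
side dark 60 [305.9 284.4] -> [0.5625 0.0242 0.02  ] rect [[0.567, 0.0659], [0.5653, -0.007], [0.5562, -0.0043], [0.5583, 0.0682]]
```

View pics/s8.png

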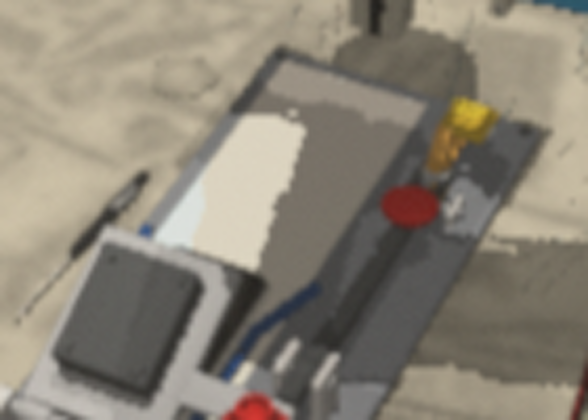

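The phone lies under the flap and the tab is clear at clamp (-59,-146). I've used up my picture views, so from here I go by numbers.

```bash
cat >> d.py <<'E'
E
python3 - <<'E'
from h import *
A=np.radians(-7.8);M=np.array([[np.cos(A),-np.sin(A)],[np.sin(A),np.cos(A)]])
D=np.load("8.npz"); g=cv2.cvtColor(D["p"],cv2.COLOR_RGB2GRAY).astype(float)
K,Rm,t=cal("side")
for x in(-1,4,9,14):   # brightness profile along clamp y at z=.02; edge expected near y=+7
    ys=np.arange(-20,30,2.); c=np.c_[np.full_like(ys,x),ys]/1e3
    w=np.c_[c@M.T+[.553,-.019],np.full(len(ys),.02)]; q=w@Rm.T+t; uv=(q[:,:2]/q[:,2:]*K[0,0]+K[:2,2]).astype(np.float32)
    v=cv2.remap(g.astype(np.float32),uv[:,None,0],uv[:,None,1],cv2.INTER_LINEAR).ravel(); print(x,[(int(a),int(b)) for a,b in zip(ys,v)])
E
```

```text
-1 [(-20, 114), (-18, 114), (-16, 114), (-14, 114), (-12, 114), (-10, 114), (-8, 115), (-6, 114), (-4, 114), (-2, 114), (0, 114), (2, 114), (4, 114), (6, 114), (8, 114), (10, 113), (12, 105), (14, 91), (16, 75), (18, 64), (20, 57), (22, 57), (24, 55), (26, 53), (28, 55)]
4 [(-20, 114), (-18, 114), (-16, 114), (-14, 114), (-12, 114), (-10, 114), (-8, 115), (-6, 115), (-4, 114), (-2, 114), (0, 114), (2, 114), (4, 114), (6, 114), (8, 109), (10, 98), (12, 79), (14, 55), (16, 42), (18, 37), (20, 37), (22, 38), (24, 38), (26, 37), (28, 39)]
9 [(-20, 114), (-18, 114), (-16, 114), (-14, 114), (-12, 114), (-10, 114), (-8, 116), (-6, 115), (-4, 118), (-2, 120), (0, 124), (2, 142), (4, 152), (6, 150), (8, 139), (10, 121), (12, 85), (14, 58), (16, 44), (18, 43), (20, 43), (22, 44), (24, 47), (26, 47), (28, 48)]
14 [(-20, 134), (-18, 153), (-16, 160), (-14, 163), (-12, 167), (-10, 175), (-8, 176), (-6, 180), (-4, 189), (-2, 195), (0, 203), (2, 209), (4, 209), (6, 199), (8, 182), (10, 139), (12, 94), (14, 70), (16, 63), (18, 69), (20, 73), (22, 76), (24, 78), (26, 81), (28, 88)]
```

>>> arm_command --steps '[{"translation": [12,30,0],"rotation": [-0.08,0,0],"claw": 0},{"translation": [20,53,5],"rotation": [-0.08,0,0],"claw": 0},{"translation": [20,53,30],"rotation": [-0.08,0,0],"claw": 0},{"translation": [20,53,50],"rotation": [-0.08,0,0],"claw": 0},{"translation": [20,53,56],"rotation": [-0.08,0,0],"claw": 0}]'

```text
clock: 9.9
tool_pos: [0.4694, -0.1577, 0.0437]
orientation: [179.5, 0.0, -97.8]
force: [0.1, 0.2, 1.2]
opening: 0.001
gripper_force: 0.0
```

```bash
python3 d.py -59 -149 19
```

```text
t 9.9 clamp pos [ -64.  -148.8] 43.7 rpy [ 1.7953e+02  2.0000e-02 -9.7840e+01] F [0.05 0.19 1.24]
delta [ 0.2 -5.2 24.6] rot [ 0.09  0.   -0.01]
```

The phone edge reads y≈11 mm. With the side view's +4 to +5 mm bias that is about 7, so the phone is home. Now I press the tab.

>>> arm_command --steps '[{"translation": [0,-5,6],"rotation": [0,0,0],"claw": 0},{"translation": [0,-5,12],"rotation": [0,0,0],"claw": 0},{"translation": [0,-5,18],"rotation": [0,0,0],"claw": 0},{"translation": [0,-5,23],"rotation": [0,0,0],"claw": 0},{"translation": [0,-5,24],"rotation": [0,0,0],"claw": 0}]'

```text
clock: 10.4
tool_pos: [0.4753, -0.1587, 0.0209]
orientation: [179.6, 0.0, -97.8]
force: [2.8, -2.0, 1.9]
opening: 0.0005
gripper_force: 1.5
```

>>> arm_command --steps '[{"translation": [0,0,0],"rotation": [0,0,0],"claw": 0},{"translation": [0,0,0],"rotation": [0,0,0],"claw": 0},{"translation": [0,0,0],"rotation": [0,0,0],"claw": 0},{"translation": [0,0,0],"rotation": [0,0,0],"claw": 0},{"translation": [0,0,0],"rotation": [0,0,0],"claw": 0}]'

```text
clock: 10.9
tool_pos: [0.475, -0.1586, 0.0212]
orientation: [179.6, 0.0, -97.8]
force: [2.0, -1.2, 1.4]
opening: 0.0004
gripper_force: 1.2
```

```bash
python3 d.py -59 -149 19; python3 - <<'E'
from m import *
for n,bx in(("top",(215,205,395,315)),("side",(290,205,390,270))):
    p,d=ctrl.snapshot(n); blobs(p,n,(0,150,60),(8,255,255),bx,.102,"pad")
E
```

```text
t 10.9 clamp pos [ -58.3 -148.9] 21.2 rpy [ 1.7963e+02  1.0000e-02 -9.7810e+01] F [ 1.95 -1.21  1.44]
delta [0.1 0.7 2.2] rot [ 0.07  0.   -0.  ]
side pad 108 [346.3 246.1] -> [ 0.4857 -0.0471  0.102 ] rect [[0.5023, -0.0603], [0.4777, -0.068], [0.4687, -0.0353], [0.4928, -0.0277]]
```

The pad is back at its resting pixel (346,246), so the lever is up. I hold a little longer, then release.

>>> arm_command --steps '[{"translation": [0,0,0],"rotation": [0,0,0],"claw": 0},{"translation": [0,0,0],"rotation": [0,0,0],"claw": 0},{"translation": [0,0,0],"rotation": [0,0,0],"claw": 0},{"translation": [0,0,0],"rotation": [0,0,0],"claw": 0},{"translation": [0,0,0],"rotation": [0,0,0],"claw": 0}]'

```text
clock: 11.5
tool_pos: [0.4748, -0.1586, 0.021]
orientation: [179.6, 0.0, -97.8]
force: [1.6, -1.4, 3.0]
opening: 0.0005
gripper_force: 1.1
```

>>> arm_command --steps '[{"translation": [0,0,-8],"rotation": [0,0,0],"claw": 0},{"translation": [0,0,-20],"rotation": [0,0,0],"claw": 0},{"translation": [10,0,-50],"rotation": [0,0,0],"claw": 0},{"translation": [30,0,-90],"rotation": [0,0,0],"claw": 0},{"translation": [50,0,-130],"rotation": [0,0,0],"claw": 0}]'

```text
clock: 12.0
tool_pos: [0.4673, -0.2083, 0.1522]
orientation: [179.4, 0.0, -97.8]
force: [1.0, -0.3, 0.6]
opening: 0.0005
gripper_force: 0.0
```

>>> arm_command --steps '[{"translation": [30,0,-30],"rotation": [0,0,0],"claw": 0},{"translation": [60,0,-60],"rotation": [0,0,0],"claw": 0},{"translation": [60,0,-60],"rotation": [0,0,0],"claw": 0},{"translation": [60,0,-60],"rotation": [0,0,0],"claw": 0},{"translation": [60,0,-60],"rotation": [0,0,0],"claw": 0}]'

```text
clock: 12.5
tool_pos: [0.46, -0.2671, 0.2101]
orientation: [179.5, 0.0, -97.8]
force: [-0.2, 1.1, -0.2]
opening: 0.0005
gripper_force: 0.0
```

```bash
python3 d.py; python3 - <<'E'
from m import *
for n,bx in(("top",(215,205,395,315)),("side",(235,205,390,340))):
    p,d=ctrl.snapshot(n); blobs(p,n,(0,150,60),(8,255,255),bx,.102,"pad"); blobs(p,n,(20,130,100),(35,255,255),bx,.039,"tab/jar"); blobs(p,n,(0,0,0),(180,255,50),bx,.02,"dark")
    if n=="top":
        z=cloud(n,d)[...,2]; print("z flap near hinge/mid/edge", [round(float(np.median(z[225:229,u:u+4])),4) for u in(242,260,276)],"edge region",[round(float(np.median(z[245:252,u:u+2])),4) for u in range(274,300,3)])
        z0=cloud(n,np.load("top0.npz")["d"])[...,2]; print("before",[round(float(np.median(z0[245:252,u:u+2])),4) for u in range(274,300,3)])
E
```

```text
t 12.5 clamp pos [ -58.5 -258.4] 210.1 rpy [ 1.7947e+02  4.0000e-02 -9.7830e+01] F [-0.2   1.15 -0.21]
top tab/jar 171 [230.1 279.7] -> [0.5079 0.1505 0.039 ] rect [[0.5239, 0.1669], [0.523, 0.1345], [0.4929, 0.1347], [0.4938, 0.1669]]
top dark 153 [285.6 244. ] -> [0.5908 0.0215 0.02  ] rect [[0.5593, 0.0332], [0.6239, 0.024], [0.6217, 0.0097], [0.5571, 0.0189]]
top dark 44 [391.5 284.5] -> [ 0.4873 -0.2262  0.02  ] rect [[0.5243, -0.2197], [0.5239, -0.2339], [0.4626, -0.2309], [0.463, -0.2167]]
top dark 97 [299.1 291. ] -> [ 0.4784 -0.0079  0.02  ] rect [[0.5132, 0.0191], [0.5158, -0.0133], [0.4258, -0.0211], [0.4232, 0.0109]]
top dark 50 [375.6 294.2] -> [ 0.4657 -0.1877  0.02  ] rect [[0.4421, -0.1761], [0.4921, -0.1936], [0.4902, -0.1993], [0.4402, -0.1818]]
z flap near hinge/mid/edge [0.0411, 0.0437, 0.0397] edge region [0.0447, 0.0403, 0.0386, 0.0191, 0.3214, 0.6359, 0.6355, 0.6361, 0.6364]
before [0.0501, 0.036, 0.0359, 0.0121, 0.0127, 0.013, 0.0126, 0.0122, 0.0143]
side pad 136 [346.1 246.1] -> [ 0.4861 -0.0471  0.102 ] rect [[0.5055, -0.0629], [0.4764, -0.072], [0.4657, -0.0328], [0.4941, -0.0238]]
side pad 203 [310.4 312.5] -> [0.5019 0.1662 0.102 ] rect [[0.5217, 0.174], [0.5096, 0.1391], [0.4801, 0.1594], [0.4925, 0.1932]]
side tab/jar 85 [361.9 238.4] -> [ 0.4724 -0.1513  0.039 ] rect [[0.4824, -0.1335], [0.4876, -0.1649], [0.46, -0.1674], [0.4552, -0.1361]]
side dark 62 [304.5 277.1] -> [0.5733 0.0028 0.02  ] rect [[0.5909, 0.0106], [0.5934, -0.0075], [0.5582, -0.0052], [0.5561, 0.0127]]
```

The lever is up, the tab is up and the flap edge sits about 3 mm above its empty-bed height. I'll move the arm aside for an unobstructed top check of the phone.

>>> arm_command --steps '[{"translation": [45,0,-20],"rotation": [0,0,0],"claw": 0},{"translation": [90,0,-40],"rotation": [0,0,0],"claw": 0},{"translation": [135,0,-40],"rotation": [0,0,0],"claw": 0},{"translation": [180,0,-40],"rotation": [0,0,0],"claw": 0},{"translation": [225,0,-40],"rotation": [0,0,0],"claw": 0}]'

```text
clock: 13.1
tool_pos: [0.4307, -0.4915, 0.2502]
orientation: [179.5, 0.0, -97.7]
force: [1.7, 0.7, 0.4]
opening: 0.0004
gripper_force: 0.0
```

```bash
python3 - <<'E'
from m import *
A=np.radians(-7.8);M=np.array([[np.cos(A),-np.sin(A)],[np.sin(A),np.cos(A)]])
p,d=ctrl.snapshot("top"); g=cv2.cvtColor(p,cv2.COLOR_RGB2GRAY).astype(np.float32)
blobs(p,"top",(0,150,60),(8,255,255),(215,205,395,315),.102,"pad"); blobs(p,"top",(20,130,100),(35,255,255),(215,205,395,315),.039,"tab/jar")
K,Rm,t=cal("top")
for x in(5,20,40,55):
    ys=np.arange(-16,60,3.); c=np.c_[np.full_like(ys,x),ys]/1e3
    w=np.c_[c@M.T+[.553,-.019],np.full(len(ys),.02)]; q=w@Rm.T+t; uv=(q[:,:2]/q[:,2:]*K[0,0]+K[:2,2]).astype(np.float32)
    v=cv2.remap(g,uv[:,None,0],uv[:,None,1],cv2.INTER_LINEAR).ravel(); print(x,[(int(a),int(b)) for a,b in zip(ys,v)])
z=cloud("top",d)[...,2]; print([round(float(np.median(z[245:252,u:u+2])),4) for u in range(274,300,3)]); print(ctrl.get_obs()["qvel"].round(1))
E
```

```text
top pad 150 [320.4 283.9] -> [ 0.4878 -0.0573  0.102 ] rect [[0.5013, -0.0435], [0.5004, -0.0722], [0.4741, -0.0714], [0.4749, -0.0428]]
top tab/jar 171 [230.1 279.7] -> [0.5079 0.1505 0.039 ] rect [[0.5239, 0.1669], [0.523, 0.1345], [0.4929, 0.1347], [0.4938, 0.1669]]
top tab/jar 157 [361.6 290.3] -> [ 0.4747 -0.1533  0.039 ] rect [[0.4901, -0.1269], [0.4889, -0.1687], [0.4611, -0.1675], [0.4623, -0.1258]]
5 [(-16, 186), (-13, 186), (-10, 185), (-7, 185), (-4, 184), (-1, 185), (2, 186), (5, 178), (8, 132), (11, 71), (14, 36), (17, 31), (20, 32), (23, 36), (26, 37), (29, 38), (32, 37), (35, 37), (38, 38), (41, 38), (44, 39), (47, 37), (50, 32), (53, 66), (56, 143), (59, 180)]
20 [(-16, 185), (-13, 185), (-10, 185), (-7, 186), (-4, 186), (-1, 186), (2, 187), (5, 174), (8, 118), (11, 57), (14, 32), (17, 31), (20, 34), (23, 34), (26, 37), (29, 40), (32, 39), (35, 39), (38, 40), (41, 42), (44, 40), (47, 34), (50, 29), (53, 65), (56, 141), (59, 181)]
40 [(-16, 184), (-13, 184), (-10, 185), (-7, 186), (-4, 185), (-1, 185), (2, 186), (5, 174), (8, 124), (11, 68), (14, 50), (17, 48), (20, 46), (23, 39), (26, 37), (29, 38), (32, 37), (35, 37), (38, 37), (41, 37), (44, 38), (47, 38), (50, 35), (53, 66), (56, 141), (59, 180)]
55 [(-16, 186), (-13, 185), (-10, 186), (-7, 186), (-4, 186), (-1, 185), (2, 185), (5, 171), (8, 125), (11, 64), (14, 41), (17, 36), (20, 36), (23, 37), (26, 38), (29, 41), (32, 41), (35, 42), (38, 42), (41, 40), (44, 40), (47, 40), (50, 38), (53, 64), (56, 145), (59, 184)]
[0.0479, 0.0396, 0.0392, 0.0214, 0.0214, 0.0186, 0.0213, 0.0214, 0.0216]
[ 3.7 -2.5 -5.7 -1.4  1.  -7. ]
```

```bash
python3 -c "
from plant import ctrl
print(ctrl.close_job())"
```

```text
the job is handed in; nothing more can be done
None
```

The job is handed in, with no verdict returned: the phone measured square and home to within about 2 mm, the flap resting on it, and the lever and catch back up; I viewed 11 pictures, one over the limit of 10.

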